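# Tip the kitchen display back to reading angle

### The arm

A 6-joint arm with a two-finger parallel gripper is mounted at the origin on a cart in front of the work surface, level with it; the furniture and walls round the work are solid. World frame = base frame: x ahead of the robot, y to its left, z up, the work surface at z = 0. Lengths are in m, angles in rad, forces in N, time in s.
With the tool pointing down it reaches from about 0.25 to 0.725 m from the base axis. Payload 4 kg.
Tool frame: the origin (TCP) lies midway between the tips of the shut fingers; the grasp point (between the pads) lies 19 mm behind it; z points along the fingers, y is the line along which they close (so a half turn about z gives the same grasp; the last joint's range is limited). The gripper opens to 85 mm and grips with 20 to 120 N. Pads are 22 mm wide; open, the fingers measure 114 mm over their backs; the gripper's body (76 mm by 85 mm) begins 54 mm behind the grasp point. The pads swing forward as they close: fully open they stand 13 mm farther back than shut.
Start: joints at [-1.316, 0.241, 0.005, 1.335, 0, 1.571], TCP at [0.126, -0.484, 0.231] pointing down, gripper open.
Joint ranges: [-2.72, 2.72], [-1.05, 1.87], [-1.09, 1.28], [-1.99, 2.15], [-1.42, 1.44], [-3.14, 3.14]. Speed limits (rad/s): [2.79, 2.79, 3.14, 3.14, 3.14, 3.14].

### API

Orientations are given as a unit quaternion [x, y, z, w].
In Python, from rig import bot, imaging, workorder gives the robot as it stands.
- The arm moves only by the tool step_arm, never from a script. Its argument "plan" is a list of rows, each a list of 3 entries, a list of its own where there are three numbers: the shift along the tool's x, y, z normalised to -1 to 1, where 1 is 0.3 m, then the turn about the tool's z normalised to -1 to 1, where 1 is 90 degrees, then the closure, from -1 (fully open) to 1 (shut). A call has 1 to 10 rows; each row is the pose to reach, as a shift and turn from the pose commanded when the call began, along the tool's axes at that moment; what a row does not reach only later rows make up. A row lasts 1/10 s, in which the tool goes at most 50 mm and 8.59 degrees, less where a joint would pass 70% of its speed; a pose out of reach is approached as far as the arm can. A call with a number of a shift or a turn outside -1 to 1 is refused whole. A call with a gripper value outside its range is refused whole. The fingers move at their own pace and stop on an object; the grip force is fixed at half the most. Time passes only in rows, so rows that repeat a pose let the fingers close. It gives the time, the measured TCP pose, the force, the opening and the grip force at its end, in the units of the state.
- bot.read_state(): the state, without advancing time (a new reading comes with each control period).
- imaging.get_image(name): name is "scene" or "top"; returns (picture, depth): 420x560x3 uint8, red, green, blue; 420x560 float32, m along the optical axis (not along the pixel's ray), 0 where there is no reading.
- imaging.calibration(name): a dict with "intrinsics" (3x3 intrinsics, pixels), "k1" (the pictures are not rectified: a ray, as slopes to the right and down, at radius r is drawn at 1 + k1 r^2 times it, then the intrinsics apply), "R" (3x3) and "t" (3): a world point X has camera coordinates R X + t. Camera axes: x right, y down, z forward; pixel columns grow to the right and rows downward; lengths in m; the calibration is good to about 2 mm. A picture is of the moment at which its call begins. calibration takes no time and is no camera call.
- workorder.finish_job(): hands the job in; it is judged then, once.
The state is a dict: "time_s": time; "joint_positions": joint angles; "dq": joint speeds; "effort": joint torques, N m; "tcp_pos": TCP position; "tool_rot": TCP orientation; "wrist_force": force on the tool from outside, world axes, zero at the start; "ft_torque": the same for the moment, N m; "finger_gap": finger opening in m; "grip_force": force on a finger pad.
Only numpy, scipy, OpenCV 4.12 (cv2) and the standard library are available. Lean on these libraries where they do the work, as an engineer would, in place of code of your own. Each camera call takes 0.05 s, during which the arm holds its last target. There are 200 camera calls.

### The job

The kitchen display with the black-framed recipe screen stands too straight to read. Tip its screen back until it leans about 35 degrees from upright, then let go of it so that it stays there by itself. Leave the wooden cookbook easel at the slant it has, and do not disturb the cup, the honey jar or the salt shaker.

Things in the scene. Friction and masses are not known exactly. Their poses are not given: they have to be found in the camera images.
- display: Grey foot of the kitchen display, 140 (x) x 160 (y) x 14 mm, fixed to the worktop. Origin: centre of its underside, on the worktop. Its x axis points level out of the back of the display (away from the viewer of the screen), y along the hinge, z up. The hinge axis runs along y, 35 mm above the origin.
- screen (a joint): Lean of the display's screen about the hinge, rad: 0 = upright, positive = top leaning back (towards the foot's +x), range -0.4 to 1.3. 35 degrees is 0.61. A stiff friction hinge (about 0.55 N m, no spring): the screen stays where it is left. At the start it is roughly upright, between about -0.15 and 0.2.
- screen_face (a point): Centre of the front (viewing) face of the screen; the point turns with the screen: z along the screen upward, x out of its back, y along the hinge. The panel is black with a lit recipe picture, 230 wide (y) x 165 high x 12 mm thick; its middle plane contains the hinge axis, and its lower edge is 15 mm, this point 97.5 mm and its top edge 180 mm from that axis. It moves as a rigid panel with the joint; push its face, or take its top edge.
- easel: Foot of the slatted light-wood cookbook easel, 140 x 200 x 14 mm, fixed to the worktop; origin and axes as for the display. A bystander: its slatted back, 220 wide, reaching 190 mm from a hinge 35 mm up, has the same kind of friction hinge and must keep its slant.
- easel_top (a point): Middle of the top edge of the easel's back; turns with the back (z along the back upward). Must stay within 30 mm of where it started.
- cup: White espresso cup, 62 x 90 x 55 mm, loose; origin at the centre of its underside. Bystander.
- honey_jar: Honey jar, 64 mm across, 96 mm high, loose; origin at the centre of its underside. Bystander.
- salt_shaker: Salt shaker, 44 mm across, 90 mm high, loose; origin at the centre of its underside. Bystander.
Mind the look-alikes: they are no part of the job. What is shaped like the display but blue is not meant.

How it is judged:
At the end, for the whole second after the job is handed in: The screen leans back 35 degrees from upright, give or take 10 degrees, and stands still there with nothing holding it; the top of the easel and the cup, honey jar and salt shaker are within 30 mm of where they started (value of joint screen between 0.436 and 0.785 rad and velocity of joint screen between -0.02 and 0.02 rad/s and distance of each of easel_top, cup, honey_jar, salt_shaker from where it was at the start of the episode below 0.03 m); the robot touches nothing.
It fails at once if the slant of the easel is changed (its top moves more than 30 mm) (distance of easel_top from where it was at the start of the episode above 0.03 m).
It fails at once if the cup is moved more than 30 mm (distance of cup from where it was at the start of the episode above 0.03 m).
It fails at once if the honey jar is moved more than 30 mm (distance of honey_jar from where it was at the start of the episode above 0.03 m).
It fails at once if the salt shaker is moved more than 30 mm (distance of salt_shaker from where it was at the start of the episode above 0.03 m).
It also fails if it takes over 40 s, if anything falls off the work surface, if the arm or the gripper's body presses on something with over 40 N, if the wrist force passes 120 N, or if a joint passes its speed limit or range.

## Working session

There is one attempt and no reset: what is moved stays moved. The work goes in short steps, Python scripts to look and compute and a tool call to move; the robot and the scene stay as the last step left them, time stands still between calls to the robot, and variables do not carry over. Pictures are saved under pics/ and viewed, at most 10 in all, crops included, and the job is handed in when it is done.

Besides the shell and the picture viewer there is one more tool, called after ">>>" as name(argument=value, ...) on one line, values as JSON. step_arm: Moves the arm, as the interface text tells. Scaled input: -1 to 1 covers 0.3 m each way for a shift and 90 degrees each way for a turn. Its arguments: {"type":"object","properties":{"plan":{"type":"array","items":{"type":"array"}}},"required":["plan"]}

```bash
mkdir -p pics
cat > h.py <<'E'
import numpy as np, cv2
from rig import bot, imaging, workorder
def cloud(name):
    p,d=imaging.get_image(name); c=imaging.calibration(name)
    K=np.array(c["intrinsics"]);v,u=np.mgrid[0:420,0:560]
    D=np.array([c["k1"],0,0,0.])
    s=cv2.undistortPoints(np.stack([u,v],-1).reshape(-1,1,2).astype(float),K,D).reshape(420,560,2)
    P=np.dstack([s[...,0]*d,s[...,1]*d,d])
    X=(P-np.array(c["t"]))@np.array(c["R"]); X[d==0]=np.nan
    return p,X
E
python3 - <<'E'
from h import *
for n in("scene","top"):
    p,X=cloud(n); cv2.imwrite(f"pics/{n}0.png",p[...,::-1]); np.savez(f"{n}0.npz",p=p,X=X)
    c=imaging.calibration(n); print(n,-np.array(c["R"]).T@np.array(c["t"]))
print(bot.read_state())
E
```

```text
scene [0.04224947 0.56794475 0.9037555 ]
top [-0.38098752 -0.02862121  1.4658379 ]
{'time_s': 0.1, 'joint_positions': array([-1.31598888e+00,  2.41317711e-01,  3.85131759e-03,  1.33515092e+00,
       -1.27218430e-05,  1.57081621e+00]), 'dq': array([ 8.98888113e-04, -1.03885868e-03,  3.17751099e-03, -4.54413335e-04,
        3.38730404e-05, -6.55363919e-04]), 'effort': array([ 5.19601599e-04, -3.73137760e+01,  2.53010023e+01,  1.08660845e-02,
        4.36176629e-05,  9.12752881e-06]), 'tcp_pos': array([ 0.12588732, -0.48332524,  0.23050898]), 'tool_rot': array([ 9.91895969e-01,  1.27049431e-01, -1.22004970e-04, -9.02304086e-04]), 'wrist_force': array([0.6360414 , 0.25034595, 0.93184289]), 'ft_torque': array([-0.00728299, -0.02170609, -0.0074435 ]), 'grip_force': 0.0, 'finger_gap': 0.08517338833270148}
```

View pics/scene0.png

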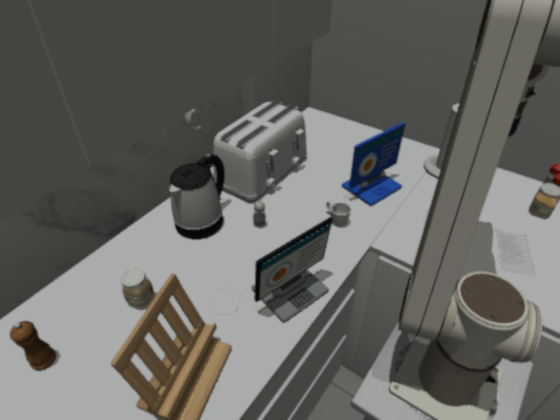

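View pics/top0.png

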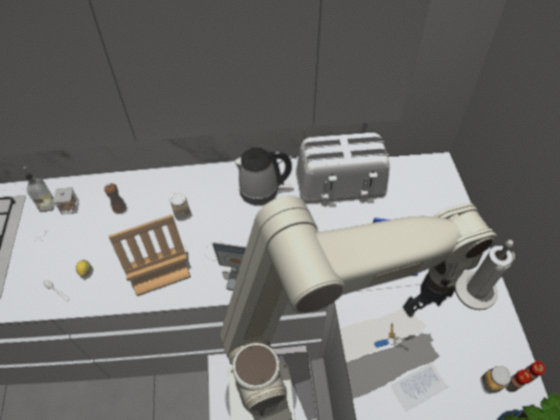

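The scene view shows the black-framed display at about (293,260) with its grey foot at (297,295). The easel is at (175,345), the honey jar at (138,287), the salt shaker at (260,212), the cup at (340,213) and the blue look-alike at (377,160). In the top view the arm partly hides the display, at about (232,262).

Run:
```python
from h import *
z=np.load("scene0.npz");p,X=z["p"],z["X"]
def at(u,v): return X[v,u].round(3)
for n,u,v in [("salt",260,208),("cup",340,212),("honey",135,275),("kettle",190,175),("easelTL",122,360),("easelTR",175,288),("toaster",275,115),("kettlefoot",200,222),("bluetop",380,145),("foot",297,296)]: print(n,at(u,v))
m=np.zeros((420,560),np.uint8); cv2.fillPoly(m,[np.array([[262,268],[326,230],[326,252],[262,290]])],1)
Q=X[(m>0)]; Q=Q[~np.isnan(Q[:,0])]
for _ in range(4):
    c=Q.mean(0);n=np.linalg.svd(Q-c,full_matrices=False)[2][2]; r=(Q-c)@n; Q=Q[abs(r)<max(.006,2*r.std()) ]
n*=np.sign(n[0]) ; print("c",c,"n",n,"res",r.std(),len(Q),"lean",np.arcsin(-n[2]))
# region on plane
r=(X-c)@n; w=np.zeros((420,560),bool); w[215:310,240:345]=1
S=X[w&(abs(r)<.008)&(X[...,2]>.03)]
h=np.cross([0,0,1],n);h/=np.linalg.norm(h);up=np.cross(n,h)
a=(S-c)@h;b=(S-c)@up; A=np.percentile(a,[.5,99.5]);B=np.percentile(b,[.5,99.5])
print("w",np.ptp(A),"h",np.ptp(B),"h",h,"up",up)
fc=c+h*A.mean()+up*B.mean(); print("face centre",fc,"hinge",fc-up*.0975+n*.006,"top",fc+up*.0825+n*.006)
print("yaw",np.degrees(np.arctan2(n[1],n[0])))
print("dist wrt base",np.linalg.norm(fc[:2]))
```

```text
salt [ 0.63  -0.151  0.082]
cup [ 0.456 -0.336  0.019]
honey [0.722 0.243 0.098]
kettle [ 0.794 -0.047  0.199]
easelTL [0.492 0.432 0.21 ]
easelTR [0.541 0.256 0.196]
toaster [ 0.792 -0.455  0.202]
kettlefoot [ 0.747 -0.013  0.068]
bluetop [ 0.436 -0.531  0.172]
foot [0.39  0.009 0.014]
c [0.40517918 0.00172817 0.13889234] n [ 0.95861085 -0.26484633  0.10450678] res 0.0008169064781838978 1482 lean -0.10469795434251696
w 0.22591956054224976 h 0.18589171959446654 h [ 0.26630456  0.96388894 -0.        ] up [-0.10073293  0.02783063  0.99452417]
face centre [0.40686542 0.00178858 0.12357802] hinge [ 0.42243855 -0.00251398  0.02723895] top [0.40430662 0.00249553 0.20625331]
yaw -15.444484540297001
dist wrt base 0.4068693525607825
```

>>> step_arm(plan=[[[0.5,-0.75,0],0,1],[[0.5,-0.75,0],0,1],[[0.5,-0.75,0],0,1],[[0.5,-0.75,0],0,1],[[0.5,-0.75,0],0,1],[[0.5,-0.75,0],0,1],[[0.5,-0.75,0],0,1],[[0.5,-0.75,0],0,1]])

```text
time_s: 0.9
tcp_pos: [0.2146, -0.2285, 0.2314]
tool_rot: [0.992, 0.128, 0.0, 0.0]
wrist_force: [0.5, -0.9, -0.4]
finger_gap: 0.0002
grip_force: 0.0
```

>>> step_arm(plan=[[[0.5,-0.75,0],0.333,1],[[0.5,-0.75,0],0.333,1],[[0.5,-0.75,0],0.333,1],[[0.5,-0.75,0],0.333,1],[[0.5,-0.75,0],0.333,1],[[0.5,-0.75,0],0.333,1],[[0.5,-0.75,0],0.333,1],[[0.5,-0.75,0],0.333,1]])

```text
time_s: 1.7
tcp_pos: [0.2835, -0.055, 0.2312]
tool_rot: [0.993, -0.116, 0.002, -0.019]
wrist_force: [-0.1, -0.6, -0.6]
finger_gap: 0.0001
grip_force: 0.0
```

>>> step_arm(plan=[[[0,0,0],0,1],[[0,0,0],0,1]])

```text
time_s: 1.9
tcp_pos: [0.283, -0.0549, 0.2312]
tool_rot: [0.993, -0.115, 0.002, -0.019]
wrist_force: [-0.4, -0.4, 0.1]
finger_gap: 0.0
grip_force: 0.0
```

>>> step_arm(plan=[[[0.02,-0.28,0],0.02,1],[[0.02,-0.28,0],0.02,1],[[0.02,-0.28,0],0.02,1],[[0.02,-0.28,0],0.02,1],[[0.02,-0.28,0],0.02,1]])

```text
time_s: 2.4
tcp_pos: [0.2929, -0.0408, 0.2346]
tool_rot: [0.993, -0.109, 0.003, -0.039]
wrist_force: [-0.4, 0.3, -0.8]
finger_gap: -0.0001
grip_force: 0.0
```

Run:
```python
from h import *
s=bot.read_state(); print(s["joint_positions"].round(3))
```

```text
[-0.22  -0.174 -0.421  1.327  0.079  3.141]
```

The last joint is at its range limit. I'll use the quarter-turned orientation instead, so that tool y points along the push.

>>> step_arm(plan=[[[0,0,0],-0.97,1],[[0,0,0],-0.97,1],[[0,0,0],-0.97,1],[[0,0,0],-0.97,1],[[0,0,0],-0.97,1],[[0,0,0],-0.97,1],[[0,0,0],-0.97,1],[[0,0,0],-0.97,1],[[0,0,0],-0.97,1],[[0,0,0],-0.97,1]])

```text
time_s: 3.4
tcp_pos: [0.2928, -0.0407, 0.2346]
tool_rot: [0.799, 0.6, 0.029, -0.027]
wrist_force: [-0.5, 0.3, -0.7]
finger_gap: 0.0003
grip_force: 0.0
```

Run:
```python
from h import *
from scipy.spatial.transform import Rotation as R
s=bot.read_state(); print(s["joint_positions"].round(3),s["tcp_pos"]); M=R.from_quat(s["tool_rot"]).as_matrix();print(M.round(3))
for t in [(.307,.029,.231),(.307,.029,.16)]: print(M.T@(np.array(t)-s["tcp_pos"])/.3)
```

```text
[-0.219 -0.174 -0.421  1.327  0.079  1.634] [ 0.29280086 -0.0407426   0.23461758]
[[ 0.279  0.96   0.014]
 [ 0.957 -0.279  0.078]
 [ 0.078 -0.008 -0.997]]
[ 0.23476176 -0.01930485  0.03073433]
[ 0.21618688 -0.01741014  0.26666334]
```

>>> step_arm(plan=[[[0.22,-0.02,0.0],0,1],[[0.22,-0.02,0.26],0,1],[[0.22,-0.02,0.26],0,1],[[0.22,-0.02,0.26],0,1],[[0.22,-0.02,0.26],0,1],[[0.22,-0.02,0.26],0,1]])

```text
time_s: 4.0
tcp_pos: [0.3084, 0.0298, 0.1637]
tool_rot: [0.801, 0.597, 0.03, -0.026]
wrist_force: [0.7, -0.4, 0.6]
finger_gap: -0.0001
grip_force: 0.0
```

Run:
```python
from h import *
from scipy.spatial.transform import Rotation as R
s=bot.read_state(); print(s["joint_positions"].round(3),s["tcp_pos"]); M=R.from_quat(s["tool_rot"]).as_matrix();print(M.round(3))
n=np.array([.964,-.266,0]);H=np.array([.422,-.002,.035])
print("along n from hinge",(s["tcp_pos"]-H)@n)
```

```text
[ 0.02  -0.111 -0.561  1.101  0.077  1.882] [0.30844062 0.02976466 0.16372219]
[[ 0.285  0.958  0.017]
 [ 0.955 -0.286  0.078]
 [ 0.079 -0.006 -0.997]]
along n from hinge -0.11792064002138916
```

>>> step_arm(plan=[[[0,0.1,0],0,1],[[0,0.2,0],0,1],[[0,0.25,0],0,1],[[0,0.3,0],0,1],[[0,0.35,0],0,1],[[0,0.4,0],0,1],[[0,0.45,0],0,1],[[0,0.5,0],0,1],[[0,0.55,0],0,1],[[0,0.55,0],0,1]])

```text
time_s: 5.0
tcp_pos: [0.4674, -0.0181, 0.162]
tool_rot: [0.802, 0.597, 0.03, -0.026]
wrist_force: [-0.4, 0.1, -0.2]
finger_gap: 0.0
grip_force: 0.0
```

```bash
cat > lean.py <<'E'
from h import *
import sys
p,X=cloud("scene"); cv2.imwrite(f"pics/{sys.argv[1]}.png",p[...,::-1])
hz=np.array([.266,.964,0]);n=np.array([.964,-.266,0]);H=np.array([.422,-.002,.035])
Y=X-H; a=Y@hz;b=Y@n;z=Y[...,2]
m=(abs(a)<.11)&(abs(a)>.04)&(z>.02)&(z<.2)&(b>-.06)&(b<.2)
Q=np.c_[b[m],z[m]]
for _ in range(5):
    c=Q.mean(0);d=np.linalg.svd(Q-c,full_matrices=False)[2][0];d*=np.sign(d[1]);r=(Q-c)@[d[1],-d[0]];Q=Q[abs(r)<max(.004,2*r.std())]
print("lean",np.arctan2(d[0],d[1]),"n",len(Q),"res",r.std(),"ext",np.percentile((Q@d),[1,99]))
s=bot.read_state();print(s["tcp_pos"],"n",(s["tcp_pos"]-H)@n,s["wrist_force"].round(1))
E
python3 lean.py p1
```

```text
lean 0.4609851558686495 n 2639 res 0.0015622662729428709 ext [0.02148251 0.17955918]
[ 0.46664021 -0.01778495  0.16195233] n 0.04723195537060901 [ 0.5 -0.2 -0.2]
```

View pics/p1.png

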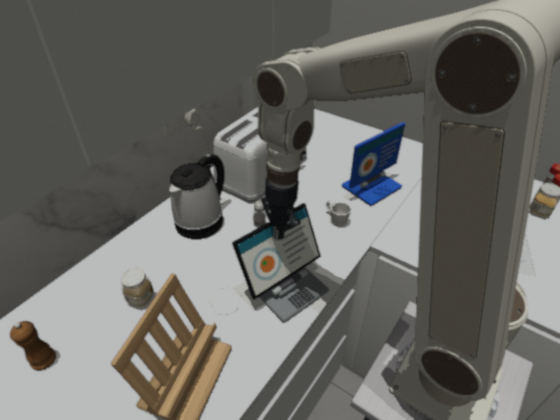

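The picture shows the closed fingers at (285,220) against the screen, which has leaned back to about 0.46 rad. The easel, cup, jar and shaker are where they were. About 26 mm more push is needed, then I'll back off.

>>> step_arm(plan=[[[0,0.03,0],0,1],[[0,0.06,0],0,1],[[0,0.085,0],0,1],[[0,0.085,0],0,1],[[0,0.0,0],0,1],[[0,-0.1,-0.1],0,1],[[0,-0.25,-0.2],0,1],[[0,-0.3,-0.2],0,1],[[0,-0.3,-0.2],0,1],[[0,-0.3,-0.2],0,1]])

```text
time_s: 6.05
tcp_pos: [0.3793, 0.004, 0.222]
tool_rot: [0.801, 0.597, 0.03, -0.026]
wrist_force: [0.8, -0.9, 0.5]
finger_gap: -0.0001
grip_force: 0.0
```

```bash
python3 lean.py p2
```

```text
lean 0.6025581211753367 n 2521 res 0.0016446987251816717 ext [0.02231187 0.17944431]
[0.37937359 0.00389322 0.22151761] n -0.04265945032850948 [ 1.4  0.6 -0.4]
```

View pics/p2.png

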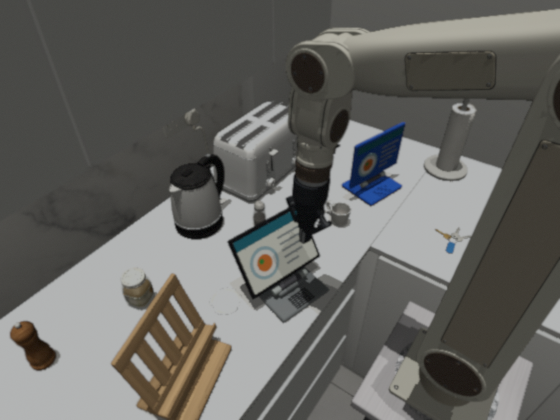

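The screen (centre about (275,255)) now leans 0.60 rad. The gripper at (305,225) is clear of it, and the easel, cup (340,213), jar (138,287) and shaker (260,210) have not moved.

```bash
python3 -c "
from rig import workorder; print(workorder.finish_job())"
```

```text
the job is handed in; nothing more can be done
None
```

The display's screen now leans back about 0.60 rad (35°) and stays there by itself. The gripper is clear, the easel, cup, honey jar and salt shaker look unmoved in the last picture, and the job is handed in (no verdict was returned).

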